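# Run a brass bar through the hand rolling mill

### The arm

A 7-joint arm with a two-finger parallel gripper is mounted at the origin on the work surface. World frame = base frame: x ahead of the robot, y to its left, z up, the work surface at z = 0. Lengths are in mm, angles in rad, forces in N, time in s.
With the tool pointing down it reaches from about 350 to 900 mm from the base axis. Payload 8.1 kg.
Tool frame: the origin (TCP) lies at the very end of the fingers, on their centre line; the grasp point (between the pads) lies 19 mm behind it; z points along the fingers, y is the line along which they close (so a half turn about z gives the same grasp; the last joint's range is limited). The gripper opens to 92 mm and grips with 3 to 60 N. Pads are 19 mm wide; open, the fingers measure 130 mm over their backs; the gripper's body (75 mm by 190 mm) begins 47 mm behind the grasp point.
Start: joints at [1.089, 0.434, 0.025, 1.573, -0.012, 1.134, -0.075], TCP at [231.107, -580.716, 226.742] pointing down, gripper open.
Joint ranges: [-2.62, 2.62], [-0.44, 2.09], [-1.27, 1.32], [0.08, 2.57], [-1.32, 4.46], [0.12, 2], [-2.74, 2.74]. Speed limits (rad/s): [2.22, 2.22, 3.01, 3.01, 3.14, 3.14, 3.14].

### API

Orientations are given as a unit quaternion [w, x, y, z].
In Python, from workcell import r gives the robot as it stands.
- The arm moves only by the tool carry_out, never from a script. Its argument "rows" is a list of rows, each a list of 3 entries, a list of its own where there are three numbers: the closure, from 0 (fully open) to 1 (shut), then the shift along the tool's x, y, z in shares of 750 mm (1.0 is 750 mm), then the turn about the tool's z in fractions of the full range, 1 being 360 degrees. A call has 1 to 8 rows; each row is the pose to reach, as a shift and turn from the pose commanded when the call began, along the tool's axes at that moment; what a row does not reach only later rows make up. A row lasts 1/12 s, in which the tool goes at most 41.7 mm and 7.16 degrees, less where a joint would pass 70% of its speed; a pose out of reach is approached as far as the arm can. No shift or turn number may pass 1 either way. A call with a gripper value outside its range is refused whole. The fingers move at their own pace and stop on an object; "grip_force" is the grip in N (left out, the last holds). Time passes only in rows, so rows that repeat a pose let the fingers close. It gives the time, the measured TCP pose, the force, the opening and the grip force at its end, in the units of the state.
- r.sense(): the state, without advancing time (a new reading comes with each control period).
- r.capture(name): name is "scene" or "side" or "wrist"; returns the picture (420x560x3 uint8, red, green, blue); there is no depth.
- r.camera_info(name): a dict with "vfov" (degrees; the focal length in pixels is half the picture's height over the tangent of half this angle, whatever the lens; pixels are square), "cx", "cy" (the principal point, pixels), "rvec" (rotation vector, rad) and "tvec" (3), from world to camera coordinates, as OpenCV has them; the wrist camera has in their place "mount" (4x4, takes a point from camera to tool coordinates, whose origin is the TCP and whose axes are the flange's). Camera axes: x right, y down, z forward; pixel columns grow to the right and rows downward; lengths in mm; the calibration is good to about 2 mm. A picture is of the moment at which its call begins: read the wrist's pose just before it. camera_info takes no time and is no camera call.
- r.hand_in(): hands the job in; it is judged then, once.
The state is a dict: "clock": time; "joints": joint angles; "joint_vel": joint speeds; "joint_efforts": joint torques, N m; "position": TCP position; "tool_rot": TCP orientation; "contact_force": force on the tool from outside, world axes, zero at the start; "torque": the same for the moment, N m; "grip_width": finger opening in mm; "grasp_force": force on a finger pad.
Only numpy, scipy, OpenCV 4.12 (cv2) and the standard library are available. Lean on these libraries where they do the work, as an engineer would, in place of code of your own. Each camera call takes 0.05 s, during which the arm holds its last target. There are 200 camera calls.

### The job

Give the long brass bar lying on the white soldering board one finishing pass in the rolling mill: lay it flat and square on the mill's feed table (the side nearer the robot), slide it up against the rolls and, without ramming, press it firmly until its end is lodged between them, and let go. Then take the crank by its wooden grip and wind the bar all the way through in one go, winding only forward and keeping hold of the grip, until it lies loose on the run-out table behind the rolls; leave everything else on the bench where it is.

Things in the scene. Friction and masses are not known exactly. Their poses are not given: they have to be found in the camera images.
- bar: The workpiece: plain brass bar 160 mm long (its x), 20 mm wide (its y), 5 mm thick (its z), 136 g, both ends alike and rounded (radius 2.5 mm, seen from the side); either end may go first. It starts flat on the soldering board. Origin: middle of its underside.
- board: White soldering board, a fixed slab 200 x 150 mm and 14 mm thick, long side along its x. Origin: centre of its underside on the bench. It stands either left or right of the mill; a black tray of the same outline stands on the other side.
- nip (a point): Middle of the gap between the steel rolls, 150 mm above the bench. x: feed direction, level, away from the robot (yaw up to 0.2 rad); y: left, along the rolls; z up. The bar's end meets both rolls when the bar's middle is about 82 mm before this point (1 mm decides): press it there with 10 to 15 N so that it lodges and stays. A bar lying loosely before them is not drawn in.
- mill: Grey rolling mill, bolted to the bench. Origin: on the bench under the nip; axes as the nip's. Rolls: radius 25 mm, 66 mm long, gap 4.2 mm; both are driven; the upper one is elastically held and gives as it takes the 5 mm bar. Frame and gear covers reach 45 mm before and behind the nip, 92 mm to the right, 75 mm to the left and, with the top handle, 273 mm above the bench.
- feed_table (a point): Middle of the feed table's top face: level steel plate before the rolls (robot's side), 113 mm along the feed direction, 62 mm wide, 5 mm thick. It lies 73.5 mm before the nip and 2.5 mm lower, so that the bar on it is level with the nip. No side guides. Axes as the nip's.
- runout_table (a point): Middle of the run-out table's top face: level steel plate behind the rolls, 133 mm along the feed direction, 62 mm wide; 83.5 mm beyond the nip and 3.5 mm lower. Axes as the nip's.
- crank_centre (a point): Fixed point on the crank's axis, abreast of the middle of the grip: the grip's middle runs about it in an upright circle of radius 85 mm in this point's x-z plane. It lies 170 mm to the right (-y) of the nip and 5 mm higher; axes as the nip's; the crank turns about y.
- crank_grip: Wooden grip of the crank: level cylinder, diameter 27 mm, 84 mm long along the crank's axis, spinning freely on its spindle. Origin: its centre (its frame spins). Pinched from above across its diameter, fingers closing along the feed direction, it can be led round the circle with the hand at one orientation. The crank arm stands 53 mm to the left of its centre.
- crank (a joint): Crank angle, rad, growing without limit in the forward (feeding) direction: grip = crank_centre + 85 mm * (-sin q, 0, cos q): 0 straight up, pi/2 on the robot's side, pi below, 3/2 pi far side. Starts anywhere. It turns stiffly (0.45 to 0.7 N m, 5 to 9 N at the grip) and stays where left. One turn feeds about 78 mm; the whole bar takes about 2.2 turns.
- offcut: Bystander: short brass offcut, 55 x 20 x 5 mm, on the soldering board beside the bar. Origin: middle of its underside.
- flux_jar: Bystander: round jar with white cap, diameter 48 mm, 52 mm high. Origin: centre of its underside.
- burr_block: Bystander: dark wooden block 75 x 55 x 34 mm with burrs standing in it, 68 mm high in all. Origin: centre of its underside.
- bench_block: Bystander: square steel bench block 64 x 64 x 20 mm. Origin: centre of its underside.
- pliers: Bystander: pliers lying flat, 132 mm long along x, 55 mm wide, 11 mm high. Origin: on the bench near their middle.
- file_round: Bystander: round needle file with wooden handle, lying, 170 mm long along x, 12 mm high. Origin: near its middle, on the bench.
- file_jar: Bystander: glass with files standing in it, diameter 72 mm, about 175 mm high. Origin: centre of its underside.
Things that resemble listed ones, but are neither listed nor needed, are in the scene too. What is meant by the bar is not pink, and is the smaller of those in its own colour.

How it is judged (in metres and radians):
On the way, in this order (a step that is already met when the one before it is completed fails the run):
1. the bar lies flat and square on the feed table with its end against the rolls, let go (x of bar in the frame of nip between -0.086 and -0.07 m and y of bar in the frame of nip between -0.02 and 0.02 m and z of bar in the frame of nip between -0.006 and 0.002 m and angle between the x axis of bar and the x axis of nip, either way round below 0.1 rad and contact force between the fingers and bar below 0.1 N), for 0.2 s.
2. the turning rolls have drawn the bar half-way in while the crank is held by its grip (x of bar in the frame of nip between -0.02 and 0.05 m and y of bar in the frame of nip between -0.033 and 0.033 m and z of bar in the frame of nip between -0.008 and 0.003 m and contact force between the fingers and crank_grip above 0.3 N and contact force between the fingers and bar below 0.1 N), for 0.1 s.
At the end, for the whole second after the job is handed in: The bar has left the rolls and lies flat and at rest on the run-out table behind them: no longer pinched (under 8 N between bar and mill), its middle 81 to 140 mm beyond the nip, within 33 mm of the nip's centre line sideways, within 0.35 rad of the feed direction (x of bar in the frame of nip between 0.081 and 0.14 m and y of bar in the frame of nip between -0.033 and 0.033 m and z of bar in the frame of nip between -0.01 and 0.004 m and angle between the x axis of bar and the x axis of nip, either way round below 0.35 rad and angle between bar's own z axis and vertical below 0.1 rad and linear speed of bar below 0.02 m/s and contact force between bar and mill below 8 N); the robot touches nothing.
It fails at once if the hand jams the bar against the mill (contact forces on the bar from rolls and table over 100 N together) (contact force between the fingers and bar above 0.5 N and contact force between bar and mill above 100 N).
It fails at once if the grip is let go of (hand further than 60 mm from its middle) while the bar is part-way through the rolls ((x of bar in the frame of nip between -0.07 and 0.07 m and y of bar in the frame of nip between -0.033 and 0.033 m and z of bar in the frame of nip between -0.008 and 0.003 m) and distance between the grasp point and crank_grip above 0.06 m).
It fails at once if the crank is wound backwards (faster than 1 rad/s) with the bar in the rolls ((x of bar in the frame of nip between -0.07 and 0.07 m and y of bar in the frame of nip between -0.033 and 0.033 m and z of bar in the frame of nip between -0.008 and 0.003 m) and velocity of joint crank below -1 rad/s).
It fails at once if a bystander is moved by more than 30 mm (the offcut 20 mm) (distance of offcut from where it was at the start of the episode above 0.02 m or distance of any of flux_jar, burr_block, bench_block, pliers, file_round, file_jar from where it was at the start of the episode above 0.03 m).
It also fails if it takes over 72 s, if anything falls off the work surface, if the arm or the gripper's body presses on something with over 40 N, if the wrist force passes 120 N, or if a joint passes its speed limit or range.

## Working session

There is one attempt and no reset: what is moved stays moved. The work goes in short steps, Python scripts to look and compute and a tool call to move; the robot and the scene stay as the last step left them, time stands still between calls to the robot, and variables do not carry over. Pictures are saved under pics/ and viewed, at most 10 in all, crops included, and the job is handed in when it is done.

Besides the shell and the picture viewer there is one more tool, called after "Call:" in YAML: its name, and indented under it one key for each argument. carry_out: Moves the arm, as the interface text tells. Its arguments: {"type":"object","properties":{"rows":{"type":"array"},"grip_force":{"type":"number"}},"required":["rows"]}

```bash
ls; mkdir -p pics; python3 - <<'E'
from workcell import r
import cv2
s=r.sense();print(s)
for n in("scene","side","wrist"):
    print(n,r.camera_info(n))
    cv2.imwrite(f"pics/{n}0.png",r.capture(n)[:,:,::-1])
E
```

```text
pics
{'clock': 0.0, 'joints': array([ 1.08939393,  0.43526154,  0.02497248,  1.57409134, -0.01156514,
        1.13400356, -0.07509609]), 'joint_vel': array([ 0.00053633,  0.0009922 ,  0.00024831,  0.00156613, -0.00046487,
        0.00123323, -0.00018424]), 'joint_efforts': array([-1.74789857e-04, -6.67858815e+01,  9.84864347e-01, -3.14461613e+01,
       -6.05223561e-02,  4.29577637e-02,  1.71729807e-04]), 'position': array([ 230.8763726 , -580.24181348,  225.92325896]), 'tool_rot': array([-7.73657163e-04,  9.82121590e-01,  1.88245918e-01, -2.39222340e-04]), 'contact_force': array([-0.24230906, -0.36053493,  0.93400152]), 'torque': array([ 0.05742707, -0.00950245,  0.01567259]), 'grasp_force': 0.0, 'grip_width': 91.94661860707966}
scene {'vfov': 46.568908572960545, 'cx': 279.1518397364375, 'cy': 203.91650869384927, 'rvec': array([ 2.19793094,  0.73421261, -0.30938311]), 'tvec': array([-404.54642393,  -51.75857637, 1601.99931104])}
side {'vfov': 52.29248109628074, 'cx': 279.6829280682085, 'cy': 211.8158022392202, 'rvec': array([ 0.45928011, -2.60552663,  1.35780234]), 'tvec': array([ 476.79641135,  186.33026033, 1146.26565902])}
wrist {'vfov': 68.33149287633834, 'cx': 280.3542433004611, 'cy': 213.0177071578091, 'mount': array([[-6.89482607e-05, -9.66265901e-01, -2.57546509e-01,
         6.91005811e+01],
       [ 9.99999934e-01,  2.50713451e-05, -3.61774821e-04,
         3.13190789e-02],
       [ 3.56027710e-04, -2.57546517e-01,  9.66265836e-01,
        -1.58963152e+02],
       [ 0.00000000e+00,  0.00000000e+00,  0.00000000e+00,
         1.00000000e+00]])}
```

View pics/scene0.png

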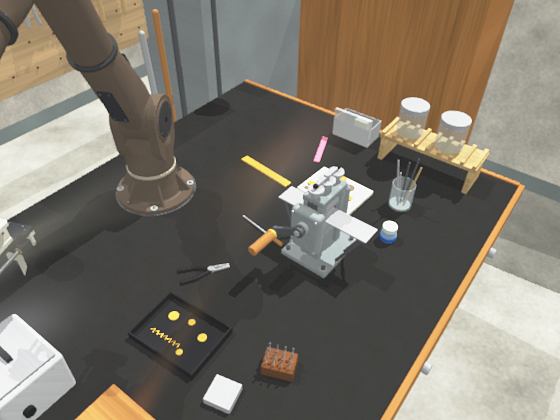

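View pics/side0.png

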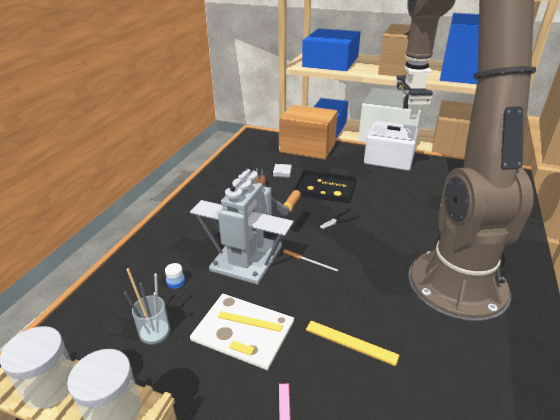

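Scene: the mill is at about (325,220), the crank grip at (263,242), and the board lies behind the mill. Side: the bar on the board is at (250,321), the offcut at (242,348), the larger decoy at (350,342) and the feed table at (265,222). I'll set up helpers and enlarge the mill.

```bash
cat > h.py <<'E'
import numpy as np,cv2
from workcell import r
from scipy.spatial.transform import Rotation as R
def cam(n,s=None):
    c=r.camera_info(n);f=210/np.tan(np.radians(c["vfov"])/2)
    K=np.array([[f,0,c["cx"]],[0,f,c["cy"]],[0,0,1]])
    if n=="wrist":
        M=np.array(c["mount"]);s=s or r.sense();q=s["tool_rot"]
        T=np.eye(4);T[:3,:3]=R.from_quat(q[[1,2,3,0]]).as_matrix();T[:3,3]=s["position"]
        W=np.linalg.inv(T@M);return K,W[:3,:3],W[:3,3]
    return K,cv2.Rodrigues(np.array(c["rvec"]))[0],np.array(c["tvec"])
def ray(C,p):
    K,A,t=C;p=np.atleast_2d(p).astype(float)
    d=np.c_[p,np.ones(len(p))]@np.linalg.inv(K).T@A
    return -A.T@t,d/np.linalg.norm(d,axis=1)[:,None]
def onz(C,p,z):
    o,d=ray(C,p);return o+d*((z-o[2])/d[:,2])[:,None]
def proj(C,P):
    K,A,t=C;q=(np.atleast_2d(P)@A.T+t)@K.T;return q[:,:2]/q[:,2:]
def tri(C1,p1,C2,p2):
    o1,d1=ray(C1,p1);o2,d2=ray(C2,p2);S=np.zeros((3,3));b=np.zeros(3)
    for o,d in((o1,d1[0]),(o2,d2[0])):
        P=np.eye(3)-np.outer(d,d);S+=P;b+=P@o
    x=np.linalg.solve(S,b);return x,np.linalg.norm(np.cross(x-o1,d1[0]))
def yellow(im):
    h=cv2.cvtColor(im,cv2.COLOR_RGB2HSV)
    return cv2.inRange(h,(20,130,120),(35,255,255))
E
python3 - <<'E'
from h import *
a=cv2.imread("pics/scene0.png")[155:285,235:390];b=cv2.imread("pics/side0.png")[160:290,180:340]
a=cv2.resize(a,None,fx=4.4,fy=4.4,interpolation=2);b=cv2.resize(b,None,fx=4.6,fy=4.6,interpolation=2)
cv2.imwrite("pics/a.png",a);cv2.imwrite("pics/b.png",b)
C=cam("side");im=cv2.imread("pics/side0.png")[:,:,::-1].copy()
for c in cv2.findContours(yellow(im),0,1)[0]:
    if cv2.contourArea(c)<60: continue
    m=cv2.minAreaRect(c)
    P=onz(C,c[:,0],19.)[:,:2].astype(np.float32)
    w=cv2.minAreaRect(P);bx=cv2.boxPoints(w);e=sorted([(np.linalg.norm(bx[1]-bx[0]),*(bx[1]-bx[0])),(np.linalg.norm(bx[2]-bx[1]),*(bx[2]-bx[1]))])[1]
    print(m[0],w[0],w[1],"yaw",np.arctan2(e[2],e[1]))
E
```

```text
(241.69998168945312, 347.8999938964844) (449.3612060546875, 405.63897705078125) (19.263240814208984, 52.875282287597656) yaw -0.01953355
(352.3103332519531, 342.22412109375) (224.97952270507812, 306.6519775390625) (32.7313232421875, 212.30714416503906) yaw -0.12656344
(250.12283325195312, 320.9597473144531) (462.81201171875, 328.886474609375) (154.6793975830078, 19.17608070373535) yaw 0.070843406
```

View pics/a.png

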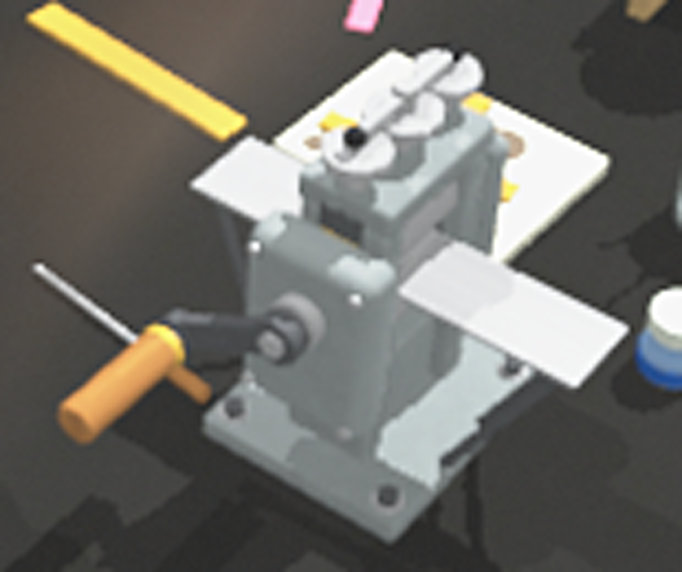

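View pics/b.png

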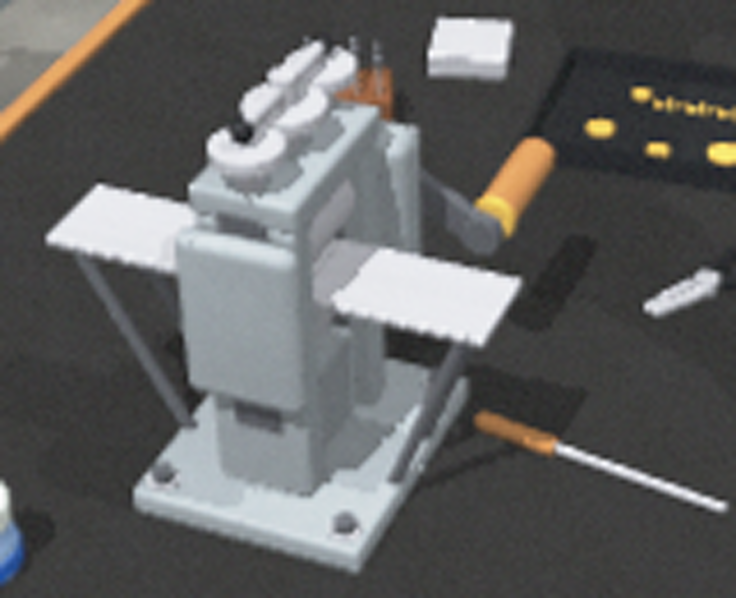

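Crops: the feed table's robot-side corners are at a(248,137),(190,185) and b(521,281),(486,345). The run-out far corners are at a(628,330),(575,387) and b(97,185),(48,238). The grip runs a(165,345)→(78,425) and b(497,215)→(540,150).

```bash
python3 - <<'E'
from h import *
A=lambda l:(np.array(l)+.5)/4.4-.5+[235,155]
B=lambda l:(np.array(l)+.5)/4.6-.5+[180,160]
ca,cb=cam("scene"),cam("side")
for n,C,f,l in(("scene",ca,A,[(248,137),(190,185),(628,330),(575,387)]),("side",cb,B,[(521,281),(486,345),(97,185),(48,238)])):
    p=f(l);P=np.r_[onz(C,p[:2],147.5),onz(C,p[2:],146.5)][:,:2];print(P.round(1))
    F=P[:2].mean(0);O=P[2:].mean(0);d=O-F;L=np.linalg.norm(d);print(n,"len",L,"yaw",np.arctan2(d[1],d[0]),"nip",F+d*130/280,"w",np.linalg.norm(P[0]-P[1]),np.linalg.norm(P[2]-P[3]))
# grip ends
print("grip in",tri(ca,A((165,343)),cb,B((493,217))),"outer",tri(ca,A((78,420)),cb,B((538,150))))
s=r.sense()
E
```

```text
[[444.6 132.4]
 [443.2  71.4]
 [724.9 124.7]
 [722.8  64.8]]
scene len 280.0160020382828 yaw -0.025536108906366345 nip [573.87101281  98.58375614] w 61.06608447160712 60.0259928226076
[[440.7  79.6]
 [439.7 142.5]
 [719.7  71.2]
 [719.1 131.8]]
side len 279.36578132805647 yaw -0.03425889225688657 nip [569.82373578 106.59982626] w 62.864140817358305 60.61513627547699
grip in (array([494.56525346, -23.23190067, 113.47136799]), np.float64(0.7029585905534138)) outer (array([ 492.62046124, -105.36617634,  114.72140111]), np.float64(1.3916393677112688))
```

```bash
cat >> h.py <<'E'
def plan(P,yaw=None):
    "tool-axis shift (mm) to world P, and turn (deg) so that tool x has world yaw"
    s=r.sense();M=R.from_quat(s["tool_rot"][[1,2,3,0]]).as_matrix()
    cy=np.arctan2(M[1,0],M[0,0]);t=0 if yaw is None else -np.degrees((yaw-cy+np.pi)%(2*np.pi)-np.pi)
    print("t",round(s["clock"],2),"at",s["position"].round(1),"yaw",cy.round(3),"tiltz",M[:,2].round(3),"shift",(M.T@(np.array(P)-s["position"])).round(1),"turn",round(t,1),"F",s["contact_force"].round(1),"w",round(s["grip_width"],1))
E
python3 -c "
from h import *
plan((440,-100,340),1.8)"
```

```text
t 0.15 at [ 231.  -580.3  226.1] yaw 0.379 tiltz [-0.001  0.001 -1.   ] shift [ 371.8 -369.1 -113.5] turn -81.4 F [ 0.3 -0.1  0.3] w 91.6
```

The rows are not in the units I measure in: shifts go in shares of 750 mm and turns go in shares of 360 degrees. I convert before sending: 195 mm / 750 = 0.26, -100 mm / 750 = -0.1333, -56 degrees / 360 = -0.1556.

Call:
carry_out:
  rows:
    - [0,[0.0293,-0.0293,-0.0187],-0.0194]
    - [0,[0.0613,-0.0613,-0.0373],-0.0389]
    - [0,[0.0933,-0.0933,-0.0533],-0.0583]
    - [0,[0.1253,-0.1253,-0.0693],-0.0778]
    - [0.3,[0.16,-0.1573,-0.0853],-0.0972]
    - [0.3,[0.1933,-0.1907,-0.1013],-0.1167]
    - [0.3,[0.2267,-0.224,-0.1173],-0.1361]
    - [0.3,[0.26,-0.2573,-0.1333],-0.1556]

```text
clock: 0.82
position: [341.1, -327.5, 327.2]
tool_rot: [-0.0, 0.777, 0.63, -0.0]
contact_force: [1.4, 0.4, -0.9]
grip_width: 69.5
grasp_force: 0.0
```

```bash
python3 -c "
from h import *
plan((440,-60,340),2.3)"
```

```text
t 0.82 at [ 341.1 -327.5  327.2] yaw 1.362 tiltz [-0. -0. -1.] shift [282.2  41.3 -12.9] turn -53.7 F [ 1.4  0.4 -0.9] w 69.5
```

To row units: 288 mm / 750 = 0.384, 252 mm / 750 = 0.336, -56 degrees / 360 = -0.1556.

Call:
carry_out:
  rows:
    - [0.3,[0.048,0.0067,-0.0027],-0.0194]
    - [0.3,[0.096,0.0133,-0.0053],-0.0389]
    - [0.3,[0.144,0.02,-0.008],-0.0583]
    - [0.3,[0.192,0.0267,-0.008],-0.0778]
    - [0.3,[0.24,0.0333,-0.008],-0.0972]
    - [0.3,[0.288,0.04,-0.008],-0.1167]
    - [0.3,[0.336,0.0427,-0.008],-0.1361]
    - [0.3,[0.384,0.0453,-0.008],-0.1556]

```text
clock: 1.48
position: [435.5, -53.4, 332.7]
tool_rot: [0.0, 0.39, 0.921, -0.0]
contact_force: [0.7, -0.0, -0.6]
grip_width: 64.5
grasp_force: 0.0
```

```bash
python3 -c "
from h import *
plan((420,310,310),3.21)"
```

```text
t 1.48 at [435.5 -53.4 332.7] yaw 2.339 tiltz [ 0. -0. -1.] shift [272.1 241.4  22.7] turn -49.9 F [ 0.7 -0.  -0.6] w 64.5
```

To row units: 240 mm / 750 = 0.32, 213 mm / 750 = 0.284, -50 degrees / 360 = -0.1389.

Call:
carry_out:
  rows:
    - [0.3,[0.04,0.0347,0.0027],-0.0194]
    - [0.3,[0.08,0.0707,0.0053],-0.0389]
    - [0.3,[0.12,0.1067,0.008],-0.0583]
    - [0.3,[0.16,0.1413,0.0107],-0.0778]
    - [0.3,[0.2,0.1773,0.0133],-0.0972]
    - [0.3,[0.24,0.2133,0.016],-0.1167]
    - [0.3,[0.28,0.2493,0.0187],-0.1361]
    - [0.3,[0.32,0.284,0.0213],-0.1389]

```text
clock: 2.15
position: [423.4, 267.1, 316.5]
tool_rot: [0.0, -0.036, 0.999, -0.0]
contact_force: [0.8, 0.3, 1.2]
grip_width: 64.5
grasp_force: 0.0
```

To row units: -34 mm / 750 = -0.0453, -12 mm / 750 = -0.016.

Call:
carry_out:
  rows:
    - [0.3,[-0.016,-0.0453,0],0]
    - [0.3,[-0.016,-0.0453,0],0]
    - [0.3,[-0.016,-0.0453,0],0]

```text
clock: 2.4
position: [437.8, 232.4, 316.0]
tool_rot: [-0.001, -0.033, 0.999, -0.0]
contact_force: [-0.3, 0.6, -0.6]
grip_width: 64.2
grasp_force: 0.0
```

```bash
cat > bar.py <<'E'
from h import *
import sys
C=cam("wrist");im=r.capture("wrist").copy();cv2.imwrite(sys.argv[1],im[:,:,::-1])
for c in cv2.findContours(yellow(im),0,1)[0]:
    if cv2.contourArea(c)<300: continue
    P=onz(C,c[:,0],float(sys.argv[2]))[:,:2].astype(np.float32)
    w=cv2.minAreaRect(P);bx=cv2.boxPoints(w);e=max((bx[1]-bx[0],bx[2]-bx[1]),key=np.linalg.norm)
    print(np.round(cv2.minAreaRect(c)[0]),np.round(w[0],1),np.round(w[1],1),"yaw",round(float(np.arctan(e[1]/e[0])),3))
plan((440,330,120),3.21)
E
python3 bar.py pics/w1.png 19
```

```text
t 2.45 at [437.8 232.2 316.3] yaw -3.077 tiltz [-0.001 -0.001 -1.   ] shift [ -8.6  97.5 196.2] turn -0.2 F [-0.4 -0.3  0.2] w 64.3
```

View pics/w1.png

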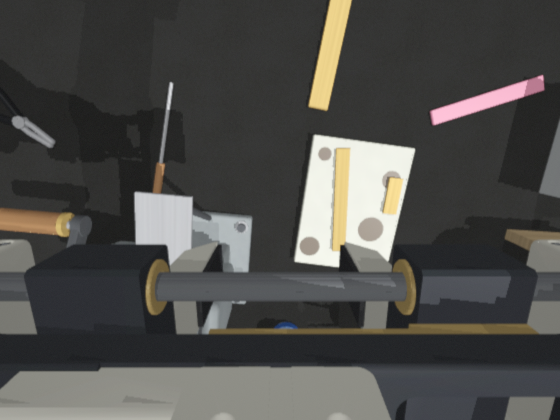

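The wrist view shows the bar at about (341,200), the offcut at (393,196), the feed table's near corners at (136,193) and (192,196), and the grip at (35,222). The bar's hue needs a wider mask.

```bash
sed -i 's/(20,130,120),(35,255,255)/(17,100,90),(35,255,255)/' h.py; python3 bar.py pics/w2.png 19; python3 - <<'E'
from h import *
im=cv2.imread("pics/w2.png")[:,:,::-1].copy();h=cv2.cvtColor(im,cv2.COLOR_RGB2HSV);print(h[180,341],h[210,150])
C=cam("wrist")
g=cv2.cvtColor(im,cv2.COLOR_RGB2GRAY)
c=cv2.cornerSubPix(g,np.array([[136,193],[192,196]],np.float32),(4,4),(-1,-1),(3,50,.01));print(c,onz(C,c,147.5).round(1))
ca,cb=cam("scene"),cam("side")
A=lambda l:(np.array(l)+.5)/4.4-.5+[235,155]
B=lambda l:(np.array(l)+.5)/4.6-.5+[180,160]
for a,b in(((248,137),(486,345)),((190,185),(521,281)),((628,330),(48,238)),((575,387),(97,185))):print(tri(ca,A(a),cb,B(b)))
E
```

```text
[373. 328.] [681.8 405.8] [ 17.5 554.5] yaw -1.507
[405. 287.] [602.4 445.7] [100.4  33.8] yaw 0.216
[156. 287.] [628.5  41. ] [ 34.2 100.6] yaw -0.108
[392. 195.] [451.  400.4] [18.6 52.9] yaw -0.027
[340. 199.] [466.4 324.1] [156.2  18.2] yaw 0.071
[329.  53.] [267.3 285.8] [ 29.  138.4] yaw -0.124
t 2.5 at [437.8 232.1 316.5] yaw -3.078 tiltz [-0. -0. -1.] shift [ -8.5  97.6 196.5] turn -0.3 F [ 0.7 -0.1 -0.9] w 64.1
[ 22 106 234] [105   5 207]
[[134.09622 191.59608]
 [192.12845 196.57445]] [[442.2  74.6 147.5]
 [443.7 136.9 147.5]]
(array([441.55982271, 136.9855351 , 142.98516542]), np.float64(0.04030290994264619))
(array([441.62656752,  74.72832899, 144.11956908]), np.float64(0.7004425910000445))
(array([722.95652712, 127.72013588, 142.98937549]), np.float64(0.8372874669293096))
(array([721.86722774,  67.44693575, 143.70791265]), np.float64(0.15866965626135146))
```

To row units: 196 mm / 750 = 0.2613, 130 mm / 750 = 0.1733.

Call:
carry_out:
  rows:
    - [0.5,[-0.0053,0.04,0.0333],0]
    - [0.5,[-0.008,0.08,0.0733],0]
    - [0.5,[-0.0107,0.1213,0.12],0]
    - [0.5,[-0.0107,0.1213,0.1733],0]
    - [0.5,[-0.0107,0.1213,0.22],0]
    - [0.5,[-0.0107,0.1213,0.2613],0]
    - [0.5,[-0.0107,0.1213,0.2613],0]

```text
clock: 3.08
position: [437.8, 320.2, 115.3]
tool_rot: [-0.004, -0.032, 0.999, -0.003]
contact_force: [-0.7, -0.9, 0.2]
grip_width: 45.9
grasp_force: 0.0
```

```bash
python3 bar.py pics/w3.png 19;python3 -c "
from h import *
plan((446,323.5,16),3.213)"
```

```text
[334. 328.] [544.7 377. ] [  8.6 308.5] yaw -1.504
[284. 312.] [531.4 329.6] [24.1 17.9] yaw 0.067
[372. 287.] [500.6 406.9] [54.8 13.6] yaw 0.185
[189. 287.] [511.5 241. ] [13.4 55.2] yaw -0.079
[374. 230.] [446.6 401.5] [20.4 44.7] yaw -0.037
[283. 214.] [438.8 322.4] [103.6  18.2] yaw 0.074
[244.  42.] [306.  284.2] [27.4 61.1] yaw -0.125
t 3.13 at [438.8 321.7 118.6] yaw -3.078 tiltz [-0.004 -0.003 -1.   ] shift [-1.7  8.2 -1.4] turn -0.3 F [-0.1  0.7  1.4] w 45.8
t 3.13 at [438.8 321.7 118.6] yaw -3.078 tiltz [-0.004 -0.003 -1.   ] shift [ -7.7   1.7 102.6] turn -0.4 F [-0.1  0.7  1.4] w 45.8
```

View pics/w3.png

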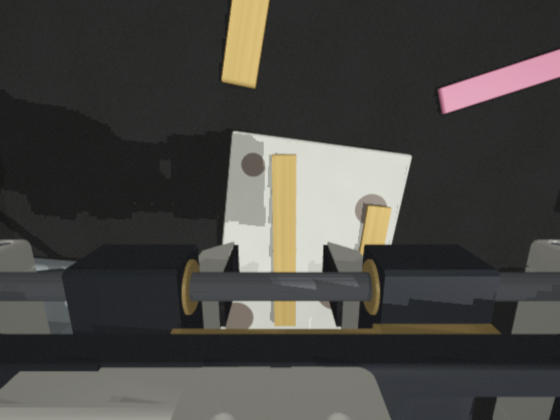

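The bar's robot-side end is at (284,155), and the fingers at about (235/330, 285) straddle the bar with the offcut clear. Descending.

To row units: 100 mm / 750 = 0.1333, 98 mm / 750 = 0.1307, -0.5 degrees / 360 = -0.0014.

Call:
carry_out:
  rows:
    - [0.5,[-0.0107,0.002,0.04],-0.0014]
    - [0.5,[-0.0107,0.002,0.08],-0.0014]
    - [0.5,[-0.0107,0.002,0.1067],-0.0014]
    - [0.5,[-0.0107,0.002,0.1227],-0.0014]
    - [0.5,[-0.0107,0.002,0.1307],-0.0014]
    - [0.5,[-0.0107,0.002,0.1333],-0.0014]

```text
clock: 3.63
position: [448.7, 326.1, 21.7]
tool_rot: [0.001, -0.036, 0.999, 0.0]
contact_force: [0.4, 0.2, -0.2]
grip_width: 45.8
grasp_force: 0.0
```

```bash
python3 -c "
from h import *
plan((446,323,15.5),3.213)"
```

```text
t 3.63 at [448.7 326.1  21.7] yaw -3.069 tiltz [ 0.001  0.001 -1.   ] shift [ 2.9 -2.9  6.2] turn 0.1 F [ 0.4  0.2 -0.2] w 45.8
```

Call:
carry_out:
  rows:
    - [0.5,[0,0,0],0]
    - [0.5,[0,0,0],0]

```text
clock: 3.8
position: [448.7, 326.4, 22.2]
tool_rot: [0.001, -0.036, 0.999, 0.001]
contact_force: [0.3, 0.6, 1.1]
grip_width: 46.1
grasp_force: 0.0
```

```bash
python3 -c "
from h import *
plan((446,323,15.5),3.213)"
```

```text
t 3.8 at [448.7 326.4  22.2] yaw -3.069 tiltz [ 0.002  0.001 -1.   ] shift [ 2.9 -3.2  6.7] turn 0.1 F [0.3 0.6 1.1] w 46.1
```

To row units: 6.5 mm / 750 = 0.0087, -3 mm / 750 = -0.004.

Call:
carry_out:
  rows:
    - [0.5,[0.004,-0.004,0.004],0]
    - [0.5,[0.004,-0.004,0.0087],0]
    - [0.5,[0.004,-0.004,0.0087],0]
    - [1,[0.004,-0.004,0.0087],0]
    - [1,[0.004,-0.004,0.0087],0]
    - [1,[0.004,-0.004,0.0087],0]
    - [1,[0.004,-0.004,0.0087],0]
    - [1,[0.004,-0.004,0.0087],0]
  grip_force: 45

```text
clock: 4.47
position: [445.2, 322.7, 14.4]
tool_rot: [0.0, -0.037, 0.999, 0.0]
contact_force: [0.5, -0.1, 4.7]
grip_width: 18.8
grasp_force: 45.6
```

Call:
carry_out:
  rows:
    - [1,[0,0,0],0]
    - [1,[0,0,0],0]

```text
clock: 4.63
position: [445.2, 322.7, 14.4]
tool_rot: [0.0, -0.037, 0.999, 0.0]
contact_force: [-0.3, 0.8, 5.7]
grip_width: 18.4
grasp_force: 45.7
```

To row units: -175 mm / 750 = -0.2333, -165 mm / 750 = -0.22, 5.7 degrees / 360 = 0.0158.

Call:
carry_out:
  rows:
    - [1,[0,0,-0.008],0]
    - [1,[0.0053,0,-0.0333],0]
    - [1,[0.016,0,-0.0733],0]
    - [1,[0.0333,0,-0.1133],0]
    - [1,[0.048,-0.0133,-0.1533],0.0056]
    - [1,[0.056,-0.0467,-0.1933],0.0111]
    - [1,[0.056,-0.0867,-0.22],0.0158]
    - [1,[0.056,-0.1267,-0.2333],0.0158]

```text
clock: 5.3
position: [409.8, 224.8, 191.7]
tool_rot: [0.001, 0.013, 1.0, 0.0]
contact_force: [0.5, -0.4, -1.7]
grip_width: 19.0
grasp_force: 45.0
```

To row units: -115 mm / 750 = -0.1533, -110 mm / 750 = -0.1467.

Call:
carry_out:
  rows:
    - [1,[0,-0.04,0],0]
    - [1,[0,-0.08,0],0]
    - [1,[0,-0.12,0],0]
    - [1,[0,-0.1467,0],0]
    - [1,[0,-0.1533,0],0]
    - [1,[0,-0.1533,0],0]
    - [1,[0,-0.1533,0],0]

```text
clock: 5.88
position: [407.0, 110.2, 189.4]
tool_rot: [0.0, 0.013, 1.0, 0.0]
contact_force: [0.2, 0.2, -0.3]
grip_width: 19.1
grasp_force: 45.0
```

```bash
python3 bar.py pics/w4.png 194.5;python3 -c "
from h import *
plan((402,107,158),3.113)"
```

```text
[278. 317.] [439.9 108.1] [189.2  20.6] yaw 1.544
[541. 228.] [390.7 246.8] [10.6 24.6] yaw -0.03
[280. 211.] [379.5 110.8] [20.8 63.8] yaw -0.027
[451.  61.] [310.6 190.2] [13.7 52.3] yaw -0.125
t 5.93 at [407.1 110.9 189.4] yaw 3.116 tiltz [ 0.     0.001 -1.   ] shift [-27.4 219.9  69.5] turn -5.4 F [ 0.2 -0.4 -1.2] w 18.8
t 5.93 at [407.1 110.9 189.4] yaw 3.116 tiltz [ 0.     0.001 -1.   ] shift [ 5.  -4.  31.4] turn 0.2 F [ 0.2 -0.4 -1.2] w 18.8
```

View pics/w4.png

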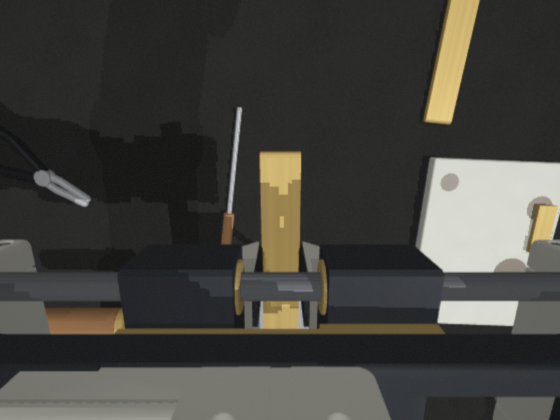

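To row units: 39 mm / 750 = 0.052, 37 mm / 750 = 0.0493.

Call:
carry_out:
  rows:
    - [1,[0,-0.0053,0.02],0]
    - [1,[0,-0.0053,0.04],0]
    - [1,[0,-0.0053,0.0493],0]
    - [1,[0,-0.0053,0.052],0]
    - [1,[0,-0.0053,0.052],0]
    - [1,[0,-0.0053,0.052],0]

```text
clock: 6.43
position: [407.2, 106.6, 150.7]
tool_rot: [0.0, 0.012, 1.0, 0.0]
contact_force: [-0.5, 0.7, -1.4]
grip_width: 19.3
grasp_force: 45.0
```

```bash
python3 -c "
from h import *
plan((460,105.2,149.5),3.113)"
```

```text
t 6.43 at [407.2 106.6 150.7] yaw 3.117 tiltz [ 0.  0. -1.] shift [-52.8  -0.1   1.2] turn 0.2 F [-0.5  0.7 -1.4] w 19.3
```

Call:
carry_out:
  rows:
    - [1,[-0.016,0,0],0]
    - [1,[-0.0347,0,0],0]
    - [1,[-0.0507,0,0.0007],0]
    - [1,[-0.06,0,0.0013],0]
    - [1,[-0.064,0,0.002],0]
    - [1,[-0.064,0,0.0027],0]
    - [1,[-0.064,0,0.0027],0]
    - [1,[-0.064,0,0.0027],0]

```text
clock: 7.1
position: [454.4, 104.5, 148.1]
tool_rot: [-0.0, 0.013, 1.0, -0.0]
contact_force: [-0.6, -0.0, -2.6]
grip_width: 18.7
grasp_force: 45.0
```

To row units: 1 mm / 750 = 0.0013, 0.5 mm / 750 = 0.0007.

Call:
carry_out:
  rows:
    - [1,[0,0,0.0007],0]
    - [1,[0,0,0.0013],0]
    - [1,[0,0,0.0013],0]

```text
clock: 7.35
position: [454.6, 104.5, 147.8]
tool_rot: [0.0, 0.013, 1.0, -0.0]
contact_force: [-3.9, -1.1, 8.6]
grip_width: 18.9
grasp_force: 48.1
```

```bash
python3 -c "
from h import *
plan((469,105.0,148),3.113)"
```

```text
t 7.35 at [454.6 104.5 147.8] yaw 3.116 tiltz [ 0.    -0.001 -1.   ] shift [-14.4   0.9  -0.2] turn 0.2 F [-3.9 -1.1  8.6] w 18.9
```

To row units: -10 mm / 750 = -0.0133, -8 mm / 750 = -0.0107.

Call:
carry_out:
  rows:
    - [1,[-0.004,0,-0.0007],0]
    - [1,[-0.008,0.0004,-0.0007],0]
    - [1,[-0.0107,0.0004,-0.0007],0]
    - [1,[-0.0133,0.0004,-0.0007],0]
    - [1,[-0.0133,0.0004,-0.0007],0]

```text
clock: 7.77
position: [465.0, 104.6, 147.9]
tool_rot: [-0.0, 0.013, 1.0, -0.0]
contact_force: [-2.4, -0.5, 5.0]
grip_width: 19.0
grasp_force: 47.2
```

To row units: -1.5 mm / 750 = -0.002, -1 mm / 750 = -0.0013.

Call:
carry_out:
  rows:
    - [1,[-0.0007,0,0],0]
    - [1,[-0.0013,0,0],0]
    - [1,[-0.002,0,0],0]
    - [1,[-0.002,0,0],0]

```text
clock: 8.1
position: [465.9, 104.6, 147.8]
tool_rot: [-0.001, 0.013, 1.0, -0.0]
contact_force: [-4.3, 0.4, 6.5]
grip_width: 19.0
grasp_force: 47.6
```

To row units: -1 mm / 750 = -0.0013, -0.5 mm / 750 = -0.0007.

Call:
carry_out:
  rows:
    - [1,[-0.0007,0,-0.0003],0]
    - [1,[-0.0013,0,-0.0003],0]
    - [1,[-0.0013,0,-0.0003],0]
    - [1,[-0.0013,0,-0.0003],0]

```text
clock: 8.43
position: [467.7, 104.5, 147.9]
tool_rot: [0.0, 0.013, 1.0, 0.0]
contact_force: [0.5, -0.7, -0.8]
grip_width: 18.6
grasp_force: 45.6
```

To row units: -1 mm / 750 = -0.0013, -0.5 mm / 750 = -0.0007.

Call:
carry_out:
  rows:
    - [1,[-0.0007,0,0],0]
    - [1,[-0.0013,0,0],0]
    - [1,[-0.0013,0,0],0]
    - [1,[-0.0013,0,0],0]

```text
clock: 8.77
position: [468.6, 104.4, 147.9]
tool_rot: [0.0, 0.013, 1.0, -0.0]
contact_force: [-1.3, 0.6, 0.4]
grip_width: 18.9
grasp_force: 45.7
```

To row units: -1 mm / 750 = -0.0013, -0.5 mm / 750 = -0.0007.

Call:
carry_out:
  rows:
    - [1,[-0.0007,0,0],0]
    - [1,[-0.0013,0,0],0]
    - [1,[-0.0013,0,0],0]
    - [1,[-0.0013,0,0],0]

```text
clock: 9.1
position: [469.3, 104.3, 147.9]
tool_rot: [-0.0, 0.013, 1.0, -0.0]
contact_force: [-2.8, 0.1, 2.5]
grip_width: 18.7
grasp_force: 46.3
```

To row units: -0.6 mm / 750 = -0.0008, -0.3 mm / 750 = -0.0004.

Call:
carry_out:
  rows:
    - [1,[-0.0004,0,0],0]
    - [1,[-0.0008,0,0],0]
    - [1,[-0.0008,0,0],0]

```text
clock: 9.35
position: [469.6, 104.3, 147.9]
tool_rot: [-0.0, 0.013, 1.0, -0.0]
contact_force: [-5.5, -0.6, 4.3]
grip_width: 18.7
grasp_force: 46.9
```

To row units: -0.6 mm / 750 = -0.0008, -0.3 mm / 750 = -0.0004.

Call:
carry_out:
  rows:
    - [1,[-0.0004,0,0],0]
    - [1,[-0.0008,0,0],0]
    - [1,[-0.0008,0,0],0]

```text
clock: 9.6
position: [469.7, 104.4, 147.9]
tool_rot: [-0.001, 0.013, 1.0, -0.0]
contact_force: [-6.5, -0.5, 7.0]
grip_width: 19.2
grasp_force: 47.4
```

To row units: -0.8 mm / 750 = -0.0011, -0.6 mm / 750 = -0.0008.

Call:
carry_out:
  rows:
    - [1,[-0.0004,0,-0.0003],0]
    - [1,[-0.0008,0,-0.0003],0]
    - [1,[-0.0011,0,-0.0003],0]
    - [1,[-0.0011,0,-0.0003],0]

```text
clock: 9.93
position: [470.3, 104.3, 147.9]
tool_rot: [-0.001, 0.013, 1.0, -0.0]
contact_force: [-7.7, -0.2, 5.3]
grip_width: 18.7
grasp_force: 46.8
```

To row units: -0.6 mm / 750 = -0.0008, -0.3 mm / 750 = -0.0004.

Call:
carry_out:
  rows:
    - [1,[-0.0004,0,0],0]
    - [1,[-0.0008,0,0],0]
    - [1,[-0.0008,0,0],0]

```text
clock: 10.18
position: [470.3, 104.3, 147.8]
tool_rot: [-0.002, 0.013, 1.0, -0.001]
contact_force: [-10.2, 0.3, 7.1]
grip_width: 18.7
grasp_force: 47.6
```

To row units: -0.8 mm / 750 = -0.0011, -0.4 mm / 750 = -0.0005.

Call:
carry_out:
  rows:
    - [1,[-0.0005,0,0],0]
    - [1,[-0.0011,0,0],0]
    - [1,[-0.0011,0,0],0]
    - [1,[-0.0011,0,0],0]

```text
clock: 10.52
position: [470.6, 104.3, 147.9]
tool_rot: [-0.002, 0.013, 1.0, -0.001]
contact_force: [-12.1, 0.0, 10.8]
grip_width: 18.7
grasp_force: 48.3
```

To row units: -0.4 mm / 750 = -0.0005.

Call:
carry_out:
  rows:
    - [1,[-0.0005,0,0],0]
    - [1,[-0.0005,0,0],0]
    - [1,[-0.0005,0,0],0]

```text
clock: 10.77
position: [470.6, 104.3, 147.9]
tool_rot: [-0.002, 0.013, 1.0, -0.001]
contact_force: [-13.4, -0.4, 12.3]
grip_width: 18.9
grasp_force: 48.8
```

To row units: -0.7 mm / 750 = -0.0009, -0.5 mm / 750 = -0.0007.

Call:
carry_out:
  rows:
    - [1,[-0.0007,0,-0.0001],0]
    - [1,[-0.0009,0,-0.0001],0]
    - [1,[-0.0009,0,-0.0001],0]
    - [1,[-0.0009,0,-0.0001],0]

```text
clock: 11.1
position: [471.0, 104.3, 147.8]
tool_rot: [-0.003, 0.013, 1.0, -0.001]
contact_force: [-14.5, -0.2, 12.2]
grip_width: 18.5
grasp_force: 48.8
```

Call:
carry_out:
  rows:
    - [0.7,[0,0,0],0]
    - [0.7,[0,0,0],0]
    - [0.7,[0,0,0],0]
    - [0.6,[0,0,0],0]
    - [0.6,[0,0,0],0]

```text
clock: 11.52
position: [474.5, 104.2, 148.3]
tool_rot: [0.0, 0.013, 1.0, 0.0]
contact_force: [0.4, -0.5, -0.2]
grip_width: 35.2
grasp_force: 0.0
```

```bash
python3 bar.py pics/w5.png 152.5
```

```text
[312. 316.] [508.2 121.9] [187.5  20. ] yaw 1.544
[352. 287.] [490.4 143.3] [33.4  6.8] yaw 0.104
[208. 287.] [488.2  64.1] [ 6.6 33.5] yaw -0.154
[ 85. 260.] [470.5  -1.5] [ 7.7 19.5] yaw -0.983
[280. 208.] [445.6 104.5] [20.7 67.7] yaw -0.034
[480.  20.] [360.5 195.6] [15.7 17.3] yaw -0.126
t 11.57 at [474.4 104.2 148.2] yaw 3.115 tiltz [ 0.001  0.    -1.   ] shift [ 40.4 224.8  28.3] turn -5.4 F [-0.7  0.3  0.3] w 35.7
```

View pics/w5.png

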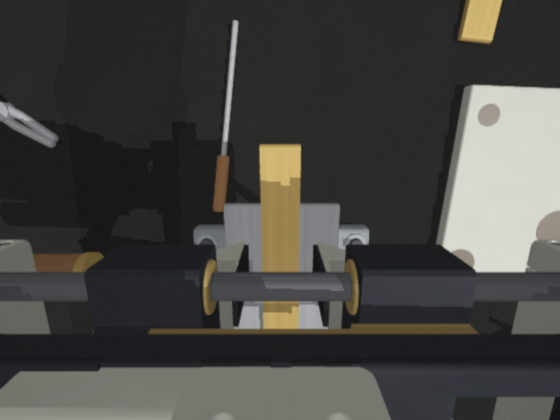

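The bar's robot-side end is at (280,145). The bar lies square on the feed table with its middle about 81 mm before the nip, and the fingers are clear of it. Next, the crank.

To row units: -155 mm / 750 = -0.2067, -125 mm / 750 = -0.1667, 42 degrees / 360 = 0.1167.

Call:
carry_out:
  rows:
    - [0.6,[0,0,-0.0267],0]
    - [0.6,[0,0,-0.0667],0]
    - [0.35,[0,0,-0.1133],0.0194]
    - [0.35,[0,-0.0267,-0.1333],0.0389]
    - [0.35,[-0.0067,-0.0733,-0.1333],0.0583]
    - [0.35,[-0.0133,-0.12,-0.1333],0.0778]
    - [0.35,[-0.02,-0.1667,-0.1333],0.0972]
    - [0.35,[-0.0267,-0.2067,-0.1333],0.1167]

```text
clock: 12.23
position: [490.0, -53.9, 248.5]
tool_rot: [0.001, 0.374, 0.927, -0.0]
contact_force: [1.9, 0.7, -0.0]
grip_width: 59.5
grasp_force: 0.0
```

```bash
python3 -c "
from h import *
plan((493,-80,220),1.542)"
```

```text
t 12.23 at [490.  -53.9 248.5] yaw 2.375 tiltz [ 0.001 -0.001 -1.   ] shift [-20.2 -16.7  28.5] turn 47.7 F [ 1.9  0.7 -0. ] w 59.5
```

To row units: -20 mm / 750 = -0.0267, 18 mm / 750 = 0.024, 47.5 degrees / 360 = 0.1319.

Call:
carry_out:
  rows:
    - [0.35,[-0.0107,-0.008,0.0053],0.0194]
    - [0.35,[-0.0187,-0.016,0.0107],0.0389]
    - [0.35,[-0.0267,-0.0213,0.016],0.0583]
    - [0.35,[-0.0267,-0.0213,0.02],0.0778]
    - [0.35,[-0.0267,-0.0213,0.024],0.0972]
    - [0.35,[-0.0267,-0.0213,0.024],0.1167]
    - [0.35,[-0.0267,-0.0213,0.024],0.1306]
    - [0.35,[-0.0267,-0.0213,0.024],0.1319]

```text
clock: 12.9
position: [493.6, -76.5, 230.2]
tool_rot: [0.0, 0.715, 0.699, 0.0]
contact_force: [0.5, 0.2, 0.6]
grip_width: 59.6
grasp_force: 0.0
```

Call:
carry_out:
  rows:
    - [0.35,[0,0,0],0]
    - [0.35,[0,0,0],0]

```text
clock: 13.07
position: [493.5, -76.5, 230.2]
tool_rot: [0.0, 0.712, 0.702, 0.0]
contact_force: [-0.7, 0.3, -0.7]
grip_width: 59.7
grasp_force: 0.0
```

```bash
python3 -c "
from h import *
plan((493,-80,95),1.542)
C=cam('wrist');im=r.capture('wrist');cv2.imwrite('pics/w6.png',im[:,:,::-1])
print(proj(C,[(493,-20,114),(493,-105,114)]))"
```

```text
t 13.07 at [493.5 -76.5 230.2] yaw 1.557 tiltz [ 0. -0. -1.] shift [ -3.5  -0.5 135.2] turn 0.8 F [-0.7  0.3 -0.7] w 59.7
[[278.82637169 145.58470987]
 [280.23157804 237.96277836]]
```

View pics/w6.png

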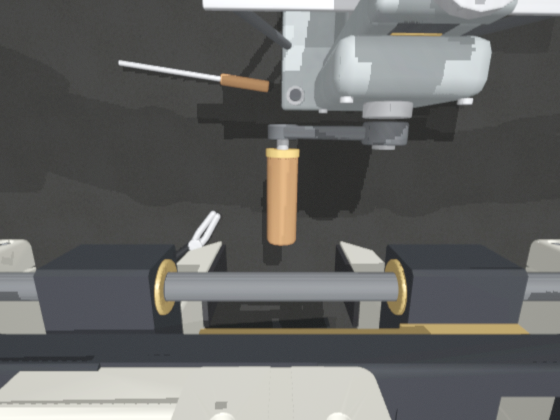

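The grip is centred on column 282 (rows 150–243), between the open fingers, and the crank arm is at row 130. Descending and pinching.

To row units: 135 mm / 750 = 0.18, 132 mm / 750 = 0.176, 0.8 degrees / 360 = 0.0022.

Call:
carry_out:
  rows:
    - [0.35,[-0.0027,0.0013,0.0333],0.0022]
    - [0.35,[-0.0067,0.002,0.08],0.0022]
    - [0.35,[-0.0067,0.002,0.1267],0.0022]
    - [0.35,[-0.0067,0.002,0.16],0.0022]
    - [0.35,[-0.0067,0.002,0.176],0.0022]
    - [0.35,[-0.0067,0.002,0.18],0.0022]
    - [0.35,[-0.0067,0.002,0.18],0.0022]
    - [0.35,[-0.0067,0.002,0.18],0.0022]

```text
clock: 13.78
position: [495.5, -81.6, 96.0]
tool_rot: [0.0, 0.718, 0.696, 0.0]
contact_force: [0.0, 0.8, 1.0]
grip_width: 60.1
grasp_force: 0.0
```

Call:
carry_out:
  rows:
    - [1,[0,0,0],0]
    - [1,[0,0,0],0]
    - [1,[0,0,0],0]
    - [1,[0,0,0],0]
    - [1,[0,0,0],0]
  grip_force: 40

```text
clock: 14.2
position: [495.1, -81.7, 95.6]
tool_rot: [0.0, 0.718, 0.696, 0.0]
contact_force: [0.2, 0.8, 0.1]
grip_width: 31.0
grasp_force: 0.0
```

```bash
python3 -c "
from h import *
plan((493,-80,95),1.542)"
```

```text
t 14.2 at [495.1 -81.7  95.6] yaw 1.539 tiltz [ 0.001 -0.    -1.   ] shift [ 1.6 -2.1  0.6] turn -0.1 F [0.2 0.8 0.1] w 31.0
```

Call:
carry_out:
  rows:
    - [1,[0,0,0],0]
    - [1,[0,0,0],0]
    - [1,[0,0,0],0]
  grip_force: 40

```text
clock: 14.45
position: [494.6, -81.7, 95.3]
tool_rot: [-0.0, 0.718, 0.696, -0.0]
contact_force: [-1.9, 0.9, 3.9]
grip_width: 26.2
grasp_force: 40.0
```

To row units: 73.6 mm / 750 = 0.0981, 62.5 mm / 750 = 0.0833.

Call:
carry_out:
  rows:
    - [1,[0,0.0083,0.0123],0]
    - [1,[0,0.018,0.0235],0]
    - [1,[0,0.0292,0.0332],0]
    - [1,[0,0.0415,0.0415],0]
    - [1,[0,0.0548,0.048],0]
    - [1,[0,0.0688,0.0528],0]
    - [1,[0,0.0833,0.0557],0]
    - [1,[0,0.0981,0.0567],0]

```text
clock: 15.12
position: [569.4, -83.6, 52.3]
tool_rot: [-0.0, 0.718, 0.696, -0.0]
contact_force: [-6.7, 1.5, 15.1]
grip_width: 26.1
grasp_force: 40.0
```

```bash
python3 -c "
from h import *
plan((567.1,-82,51),1.542)"; python3 bar.py pics/w7.png 152.5 | head -8
```

```text
t 15.12 at [569.4 -83.6  52.3] yaw 1.54 tiltz [-0.001  0.    -1.   ] shift [ 1.5 -2.4  1.3] turn -0.1 F [-6.7  1.5 15.1] w 26.1
[294. 328.] [573.2 -56.4] [ 2.3 71.6] yaw -0.031
t 15.17 at [571.8 -83.7  52.6] yaw 1.54 tiltz [ 0.002  0.    -1.   ] shift [ 409.4 -144.6  -67.5] turn -95.7 F [-1.   0.4  5.5] w 26.3
```

```bash
cat > chk.py <<'E'
from h import *
for n in("side","scene"):
    C=cam(n);im=r.capture(n).copy()
    h=cv2.cvtColor(im,cv2.COLOR_RGB2HSV);m=cv2.inRange(h,(15,60,60),(36,255,255))
    for c in cv2.findContours(m,0,1)[0]:
        if cv2.contourArea(c)<8: continue
        P=onz(C,c[:,0],152.5);d=(P[:,:2]-[572.4,102]);x=d@[1,-.029];y=d@[.029,1]
        if abs(y.mean())<30 and abs(x.mean())<170: print(n,"nip x",x.min().round(1),x.max().round(1),"y",y.min().round(1),y.max().round(1))
plan((567.1,-82,51),1.542)
E
python3 chk.py
```

```text
side nip x -151.8 -14.9 y -10.3 21.4
scene nip x -76.7 -57.6 y -16.4 5.6
t 15.27 at [571.7 -83.7  52.7] yaw 1.539 tiltz [ 0.004  0.    -1.   ] shift [ 1.6 -4.6  1.6] turn -0.1 F [ 5.1 -0.9  0.6] w 26.3
```

To row units: -127.5 mm / 750 = -0.17, -107 mm / 750 = -0.1427.

Call:
carry_out:
  rows:
    - [1,[0,0.0293,-0.0039],0]
    - [1,[0,0.0567,-0.0152],0]
    - [1,[0,0.0801,-0.0332],0]
    - [1,[0,0.0981,-0.0567],0]
    - [1,[0,0.1095,-0.084],0]
    - [1,[0,0.1133,-0.1133],0]
    - [1,[0,0.1095,-0.1427],0]
    - [1,[0,0.0981,-0.17],0]

```text
clock: 15.93
position: [642.7, -85.5, 178.9]
tool_rot: [-0.001, 0.718, 0.696, -0.0]
contact_force: [-1.8, 1.3, -10.2]
grip_width: 26.3
grasp_force: 40.0
```

```bash
python3 chk.py
```

```text
side nip x -124.3 -14.9 y -8.5 17.3
scene nip x 15.6 39.2 y -14.8 10.1
scene nip x -120.0 -109.9 y -15.7 33.5
t 16.03 at [641.2 -85.6 181.3] yaw 1.54 tiltz [-0.001  0.    -1.   ] shift [  1.2 -74.  130.4] turn -0.1 F [-4.   1.8  3.1] w 26.1
```

To row units: -147.2 mm / 750 = -0.1963, -133.7 mm / 750 = -0.1783.

Call:
carry_out:
  rows:
    - [1,[0,-0.018,-0.0235],0]
    - [1,[0,-0.0415,-0.0415],0]
    - [1,[0,-0.0688,-0.0528],0]
    - [1,[0,-0.0981,-0.0567],0]
    - [1,[0,-0.1275,-0.0528],0]
    - [1,[0,-0.1548,-0.0415],0]
    - [1,[0,-0.1783,-0.0235],0]
    - [1,[0,-0.1963,0],0]

```text
clock: 16.7
position: [495.3, -81.7, 181.3]
tool_rot: [0.001, 0.718, 0.696, 0.001]
contact_force: [6.7, 1.6, -0.6]
grip_width: 25.9
grasp_force: 40.0
```

To row units: 127.5 mm / 750 = 0.17, 124.6 mm / 750 = 0.1661.

Call:
carry_out:
  rows:
    - [1,[0,-0.0113,0.0273],0]
    - [1,[0,-0.0152,0.0567],0]
    - [1,[0,-0.0113,0.086],0]
    - [1,[0,0,0.1133],0]
    - [1,[0,0.018,0.1368],0]
    - [1,[0,0.0415,0.1548],0]
    - [1,[0,0.0688,0.1661],0]
    - [1,[0,0.0981,0.17],0]

```text
clock: 17.37
position: [569.7, -83.6, 52.0]
tool_rot: [-0.0, 0.718, 0.696, -0.0]
contact_force: [-7.8, 3.5, 29.5]
grip_width: 26.1
grasp_force: 40.0
```

```bash
python3 chk.py
```

```text
side nip x -72.2 -14.9 y -9.1 16.4
side nip x 67.5 85.8 y -4.8 18.4
scene nip x 15.6 92.4 y -16.5 8.5
t 17.47 at [573.6 -83.7  52.8] yaw 1.539 tiltz [ 0.005  0.    -1.   ] shift [ 1.5 -6.5  1.7] turn -0.1 F [4.4 0.4 0.4] w 26.3
```

To row units: -128.5 mm / 750 = -0.1713, -108 mm / 750 = -0.144.

Call:
carry_out:
  rows:
    - [1,[0,0.0293,-0.0053],0]
    - [1,[0,0.0567,-0.0165],0]
    - [1,[0,0.0801,-0.0345],0]
    - [1,[0,0.0981,-0.058],0]
    - [1,[0,0.1095,-0.0853],0]
    - [1,[0,0.1133,-0.1147],0]
    - [1,[0,0.1095,-0.144],0]
    - [1,[0,0.0981,-0.1713],0]

```text
clock: 18.13
position: [642.3, -85.5, 179.8]
tool_rot: [-0.001, 0.718, 0.696, -0.0]
contact_force: [-2.8, 1.5, -11.4]
grip_width: 26.0
grasp_force: 40.0
```

To row units: -147.2 mm / 750 = -0.1963, -133.7 mm / 750 = -0.1783.

Call:
carry_out:
  rows:
    - [1,[0,-0.018,-0.0235],0]
    - [1,[0,-0.0415,-0.0415],0]
    - [1,[0,-0.0688,-0.0528],0]
    - [1,[0,-0.0981,-0.0567],0]
    - [1,[0,-0.1275,-0.0528],0]
    - [1,[0,-0.1548,-0.0415],0]
    - [1,[0,-0.1783,-0.0235],0]
    - [1,[0,-0.1963,0],0]

```text
clock: 18.8
position: [495.8, -81.7, 182.1]
tool_rot: [0.002, 0.718, 0.696, 0.001]
contact_force: [7.8, 0.7, -0.7]
grip_width: 26.0
grasp_force: 40.0
```

To row units: 127.5 mm / 750 = 0.17, 124.6 mm / 750 = 0.1661.

Call:
carry_out:
  rows:
    - [1,[0,-0.0113,0.0273],0]
    - [1,[0,-0.0152,0.0567],0]
    - [1,[0,-0.0113,0.086],0]
    - [1,[0,0,0.1133],0]
    - [1,[0,0.018,0.1368],0]
    - [1,[0,0.0415,0.1548],0]
    - [1,[0,0.0688,0.1661],0]
    - [1,[0,0.0981,0.17],0]

```text
clock: 19.47
position: [568.5, -83.6, 52.1]
tool_rot: [-0.001, 0.718, 0.696, -0.001]
contact_force: [-6.8, 3.4, 22.5]
grip_width: 26.1
grasp_force: 40.0
```

```bash
python3 chk.py
```

```text
side nip x 67.5 162.5 y -7.8 23.2
scene nip x 15.6 170.2 y -18.5 9.9
t 19.57 at [572.5 -83.7  52.9] yaw 1.539 tiltz [ 0.003  0.001 -1.   ] shift [ 1.5 -5.4  1.8] turn -0.1 F [ 5.5 -1.2 -5.3] w 26.2
```

To row units: -128.5 mm / 750 = -0.1713, -108 mm / 750 = -0.144.

Call:
carry_out:
  rows:
    - [1,[0,0.0293,-0.0053],0]
    - [1,[0,0.0567,-0.0165],0]
    - [1,[0,0.0801,-0.0345],0]
    - [1,[0,0.0981,-0.058],0]
    - [1,[0,0.1095,-0.0853],0]
    - [1,[0,0.1133,-0.1147],0]
    - [1,[0,0.1095,-0.144],0]
    - [1,[0,0.0981,-0.1713],0]

```text
clock: 20.23
position: [641.6, -85.5, 180.9]
tool_rot: [-0.001, 0.718, 0.696, -0.001]
contact_force: [-3.9, 2.3, -11.2]
grip_width: 25.7
grasp_force: 40.0
```

```bash
python3 chk.py
```

```text
side nip x 67.5 162.5 y -7.8 23.2
scene nip x 15.6 170.2 y -18.5 9.9
t 20.33 at [640.1 -85.5 183.2] yaw 1.54 tiltz [-0.003  0.    -1.   ] shift [  1.3 -72.7 132.3] turn -0.1 F [-4.   2.9  1.4] w 26.3
```

```bash
sed 's/152.5/148.0/' chk.py > c2.py; python3 c2.py; python3 - <<'E'
from h import *
a=cv2.resize(r.capture("scene")[175:260,290:400,::-1],None,fx=6,fy=6,interpolation=2)
cv2.imwrite("pics/end.png",a)
E
```

```text
side nip x 71.0 166.6 y -13.5 18.7
scene nip x 13.2 168.5 y -14.1 14.3
t 20.43 at [640.8 -85.6 182. ] yaw 1.54 tiltz [-0.002  0.    -1.   ] shift [  1.3 -73.6 131.1] turn -0.1 F [-4.4  2.7  2. ] w 25.9
```

View pics/end.png

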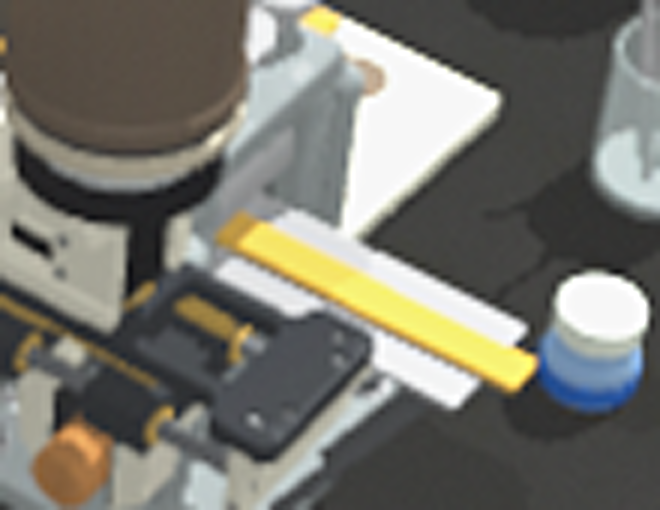

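The bar lies flat on the run-out table, from (235,230) to (520,375). Its front is about 167 mm beyond the nip, so its middle is near 86 mm and clear of the rolls. Releasing the grip.

Call:
carry_out:
  rows:
    - [0.35,[0,0,0],0]
    - [0.35,[0,0,0],0]
    - [0.35,[0,0,0],0]
    - [0.35,[0,0,0],0]
    - [0.35,[0,0,-0.0133],0]
    - [0.35,[0,0,-0.04],0]
    - [0.35,[-0.0067,0,-0.0733],0]
    - [0.35,[-0.0133,0,-0.1067],0]

```text
clock: 21.15
position: [641.6, -96.0, 263.6]
tool_rot: [-0.0, 0.718, 0.696, 0.0]
contact_force: [0.9, -0.7, -0.2]
grip_width: 59.6
grasp_force: 0.0
```

To row units: -30 mm / 750 = -0.04, -20 mm / 750 = -0.0267.

Call:
carry_out:
  rows:
    - [0.35,[-0.0133,-0.0133,-0.0267],0]
    - [0.35,[-0.0267,-0.0267,-0.04],0]
    - [0.35,[-0.0267,-0.0267,-0.04],0]
    - [0.35,[-0.0267,-0.0267,-0.04],0]

```text
clock: 21.48
position: [620.7, -116.7, 292.7]
tool_rot: [0.001, 0.719, 0.695, 0.0]
contact_force: [-0.0, 0.9, -1.1]
grip_width: 59.7
grasp_force: 0.0
```

```bash
python3 c2.py; python3 -c "
from h import *
print(r.hand_in())"
```

```text
side nip x 71.0 166.6 y -13.5 17.7
scene nip x 30.2 168.5 y -14.3 14.3
scene nip x -187.7 -82.5 y -23.1 -13.7
t 21.58 at [ 620.6 -115.3  291.1] yaw 1.539 tiltz [-0.002  0.    -1.   ] shift [ 31.5 -54.1 240.2] turn -0.1 F [-0.3  0.4  0. ] w 59.2
the job is handed in; nothing more can be done
None
```

I rolled the bar through the mill in one forward pass and handed the job in at about 21.6 s; it now lies loose and flat on the run-out table, its middle about 86 mm past the nip by camera, but hand-in returned no verdict.

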